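# Close the jars of ground with their stacked lids

## Task

The four white jars of painting ground have been left open and will skin over. Take their wooden lids off the stack and close every jar with the lid that fits it, plug down in the mouth and lying flat on the rim all round; the jars stay standing where they are, and leave the little metal dipper and the paint tubes alone.

Things in the scene. Friction and masses are not known exactly. Their poses are not given: they have to be found in the camera images.
- lid_xl_center (a point): The largest wooden lid, round, 22 mm high; point on its axis half-way up, z up. Upper part: disc 66 mm across, 12 mm thick, upright sides to grip; waxed, slippery on the glaze. Below it a plug 10 mm high, tapering from 54 to 42 mm at its flat foot. 60 g, give or take a third. At the start at the bottom of the stack, standing with the foot of its plug on the table.
- lid_l_center (a point): The second largest wooden lid, round, 22 mm high; point on its axis half-way up, z up. Upper part: disc 56 mm across, 12 mm thick, upright sides to grip; waxed, slippery on the glaze. Below it a plug 10 mm high, tapering from 45 to 34 mm at its flat foot. 45 g, give or take a third. At the start second from the bottom of the stack, the foot of its plug on the largest lid.
- lid_m_center (a point): The third largest wooden lid, round, 22 mm high; point on its axis half-way up, z up. Upper part: disc 47 mm across, 12 mm thick, upright sides to grip; waxed, slippery on the glaze. Below it a plug 10 mm high, tapering from 36 to 26 mm at its flat foot. 33 g, give or take a third. At the start third from the bottom of the stack.
- lid_s_center (a point): The smallest wooden lid, round, 22 mm high; point on its axis half-way up, z up. Upper part: disc 38 mm across, 12 mm thick, upright sides to grip; waxed, slippery on the glaze. Below it a plug 10 mm high, tapering from 27 to 18 mm at its flat foot. 22 g, give or take a third. At the start on top of the stack.
- jar_xl_mouth (a point): The open white ceramic jar with the largest mouth: 60 mm high, squat, belly 80 mm, loose on the table. This point is the centre of its mouth at the height of the rim; z up. Round mouth 58 mm wide, neck 65 mm across outside and 16 mm long. Takes the 66 mm lid: fully home, the lid's disc lies flat on the rim all round, its centre point 1 mm above this one.
- jar_l_mouth (a point): The open white ceramic jar with the second largest mouth: 86 mm high, the tallest, belly 70 mm, loose on the table. This point is the centre of its mouth at the height of the rim; z up. Round mouth 49 mm wide, neck 56 mm across outside and 16 mm long. Takes the 56 mm lid: fully home, the lid's disc lies flat on the rim all round, its centre point 1 mm above this one.
- jar_m_mouth (a point): The open white ceramic jar with the third largest mouth: 68 mm high, belly 64 mm, loose on the table. This point is the centre of its mouth at the height of the rim; z up. Round mouth 40 mm wide, neck 47 mm across outside and 16 mm long. Takes the 47 mm lid: fully home, the lid's disc lies flat on the rim all round, its centre point 1 mm above this one.
- jar_s_mouth (a point): The open white ceramic jar with the smallest mouth: 52 mm high, the lowest, belly 56 mm, loose on the table. This point is the centre of its mouth at the height of the rim; z up. Round mouth 31 mm wide, neck 38 mm across outside and 16 mm long. Takes the 38 mm lid: fully home, the lid's disc lies flat on the rim all round, its centre point 1 mm above this one.
- tin_center (a point): Small open round sheet-metal dipper of painting medium, 60 mm across and 33 mm high, loose; this point is at its centre, half-way up. It has no lid in the stack and is to be left alone.
- tube_center (a point): Aluminium paint tube with a magenta band and a black cap, 59x198x36 mm, lying loose, the first of a row of three; this point is at its middle, half-way up. To be left alone.
Things that resemble listed ones, but are neither listed nor needed, are in the scene too. Leave any yellow look-alike of the part that bears lid_m_center alone.

How it is judged:
By the outcome, as a careful person would: the job done as asked, in the order asked, and still so for the second after the job is handed in, with the robot touching nothing.
It also fails if it takes over 106 s, if anything falls off the work surface, if the arm or the gripper's body presses on something with over 40 N, if the wrist force passes 120 N, or if a joint passes its speed limit or range.

## Robot

A 6-joint arm with a two-finger parallel gripper is mounted at the origin on a cart in front of the work surface, level with it; the furniture and walls round the work are solid. World frame = base frame: x ahead of the robot, y to its left, z up, the work surface at z = 0. Lengths are in m, angles in rad, forces in N, time in s.
With the tool pointing down it reaches from about 0.3 to 0.875 m from the base axis. Payload 4.2 kg.
Tool frame: the origin (TCP) lies at the very end of the fingers, on their centre line; the grasp point (between the pads) lies 19 mm behind it (arm.hold_point_z is the distance from the TCP to the grasp point, in m); z points along the fingers, y is the line along which they close (so a half turn about z gives the same grasp; the last joint's range is limited). The gripper opens to 85 mm and grips with 20 to 120 N. Pads are 22 mm wide; open, the fingers measure 114 mm over their backs; the gripper's body (76 mm by 85 mm) begins 54 mm behind the grasp point. The pads swing forward as they close: fully open they stand 13 mm farther back than shut.
Start: joints at [-1.217, 0.32, 1.565, -0, 1.257, -0.02], TCP at [0.21, -0.535, 0.201] pointing down, gripper open.
Joint ranges: [-3.11, 3.11], [-0.84, 2.01], [0.21, 2.61], [-1.34, 4.49], [0.05, 2.63], [-2.56, 2.56]. Speed limits (rad/s): [2.57, 2.57, 3.14, 3.14, 3.14, 3.14].

## Interface

Orientations are given as a unit quaternion [x, y, z, w].
In Python, from bench import arm gives the robot as it stands. The module is installed in compiled form; this text tells all that it offers.
- The arm moves only by the tool drive_tool, never from a script. Its argument "moves" is a list that holds one entry, the list of rows, each a list of 5 numbers: the closure, from -1 (fully open) to 1 (shut), then the shift along the tool's x, y, z in cm, then the turn about the tool's z in rad. A call has 1 to 12 rows; each row is the pose to reach, as a shift and turn from the pose commanded when the call began, along the tool's axes at that moment; what a row does not reach only later rows make up. A row lasts 1/8 s, in which the tool goes at most 62.5 mm and 10.7 degrees, less where a joint would pass 70% of its speed; a pose out of reach is approached as far as the arm can. A call with a gripper value outside its range is refused whole. The fingers move at their own pace and stop on an object; "force" is the grip in N (left out, the last holds). Time passes only in rows, so rows that repeat a pose let the fingers close. It gives the time, the measured TCP pose, the force, the opening and the grip force at its end, in the units of the state.
- arm.read_state(): the state, without advancing time (a new reading comes with each control period).
- arm.grab_frame(name): name is "scene" or "top" or "wrist"; returns the picture (384x512x3 uint8, red, green, blue); there is no depth.
- arm.calibration(name): a dict with "fx", "fy", "cx", "cy" (pixels), "view" (4x4, takes a point from world to camera coordinates). Camera axes: x right, y down, z forward; pixel columns grow to the right and rows downward; lengths in m; the calibration is good to about 2 mm. A picture is of the moment at which its call begins: read the wrist's pose just before it. calibration takes no time and is no camera call; for the wrist camera it gives the pose at the moment of the call.
- arm.hand_in(): hands the job in; it is judged then, once.
Trained networks look in the newest picture that a camera, given by its name, has taken for a name from the list of things; names that differ only in an ending like _2 or _b are one class to them, and where a whole thing is asked for, a point or a joint stands for the part that bears it (a point fixed in the world has none). Each returns a list of dicts, best first, with "p" (0 to 1); they miss things now and then, are a little off and sometimes report something else, mostly with a low value. They report only what shows in the picture. A call takes as long as a camera call. They do not tell look-alikes from the thing itself.
- arm.spot_in(camera, query): "box" ([left, top, right, bottom] in pixels, round what is visible of it).
The state is a dict: "time": time; "qpos": joint angles; "dq": joint speeds; "joint_torque": joint torques, N m; "position": TCP position; "tcp_rot": TCP orientation; "force": force on the tool from outside, world axes, zero at the start; "torque": the same for the moment, N m; "grip_width": finger opening in m; "grasp_force": force on a finger pad.
Only numpy, scipy, OpenCV 4.12 (cv2) and the standard library are available. Lean on these libraries where they do the work, as an engineer would, in place of code of your own. Each camera call takes 0.05 s, during which the arm holds its last target. There are 200 camera calls.

## Working session

There is one attempt and no reset: what is moved stays moved. The work goes in short steps, Python scripts to look and compute and a tool call to move; the robot and the scene stay as the last step left them, time stands still between calls to the robot, and variables do not carry over. Pictures are saved under pics/ and viewed, at most 14 in all, crops included, and the job is handed in when it is done.

Besides the shell and the picture viewer there is one more tool, called after ">>>" by a JSON object that holds its "fn" and its "kwargs", one argument or row to a line. drive_tool: Moves the arm, as the interface text tells. Its arguments: {"type":"object","properties":{"moves":{"type":"array","items":{"type":"array","items":{"type":"array","items":{"type":"number"}}}},"force":{"type":"number"}},"required":["moves"]}

```bash
mkdir -p pics
cat > h.py <<'E'
import numpy as np, cv2
from bench import arm
def K(c): return np.array([[c["fx"],0,c["cx"]],[0,c["fy"],c["cy"]],[0,0,1]])
def snap(n,f):
    im=arm.grab_frame(n); cv2.imwrite('pics/'+f,im[...,::-1]); return im
def proj(c,P):
    V=np.array(c["view"]); p=V[:3,:3]@np.array(P)+V[:3,3]; return np.array([c["fx"]*p[0]/p[2]+c["cx"],c["fy"]*p[1]/p[2]+c["cy"]])
def back(c,uv,z):
    V=np.array(c["view"]); R=V[:3,:3]; o=-R.T@V[:3,3]
    d=R.T@np.array([(uv[0]-c["cx"])/c["fx"],(uv[1]-c["cy"])/c["fy"],1]); return o+d*(z-o[2])/d[2]
E
python3 - <<'E'
from h import *
a=snap("scene","a.png");
names=["lid_xl_center","lid_l_center","lid_m_center","lid_s_center","jar_xl_mouth","jar_l_mouth","jar_m_mouth","jar_s_mouth","tin_center","tube_center"]
snap("top","b.png")
for n in ("top","scene"):
    c=arm.calibration(n); V=np.array(c["view"]); print(n,c["fx"],(-V[:3,:3].T@V[:3,3]).round(3))
    for q in names:
        r=arm.spot_in(n,q); print(q,[(np.round(d["box"]).astype(int).tolist(),round(d["p"],2)) for d in r[:3]])
print(arm.read_state())
E
```

```text
top 470.1757469356495 [ 0.41  -0.329  0.974]
lid_xl_center [([288, 193, 310, 220], 0.75)]
lid_l_center [([294, 197, 318, 216], 0.72)]
lid_m_center [([344, 201, 368, 225], 0.96), ([293, 252, 318, 276], 0.65), ([297, 190, 310, 215], 0.6)]
lid_s_center [([300, 190, 321, 209], 0.6)]
jar_xl_mouth [([236, 208, 279, 248], 0.94)]
jar_l_mouth [([184, 162, 217, 198], 0.96)]
jar_m_mouth [([244, 154, 272, 189], 0.63)]
jar_s_mouth [([126, 196, 155, 224], 0.71)]
tin_center [([167, 237, 205, 268], 0.94)]
tube_center [([286, 89, 343, 178], 0.67)]
scene 401.62572670299863 [ 0.056 -0.908  0.54 ]
lid_xl_center [([281, 244, 311, 260], 0.76), ([320, 199, 367, 258], 0.35)]
lid_l_center [([281, 235, 307, 253], 0.71)]
lid_m_center [([233, 263, 257, 285], 0.9), ([310, 268, 332, 292], 0.76), ([288, 226, 308, 243], 0.7)]
lid_s_center [([284, 214, 302, 232], 0.68)]
jar_xl_mouth [([226, 204, 270, 246], 0.74)]
jar_l_mouth [([238, 163, 267, 207], 0.58)]
jar_m_mouth [([272, 191, 303, 226], 0.56)]
jar_s_mouth [([197, 186, 201, 189], 0.56)]
tin_center [([181, 200, 205, 221], 0.69)]
tube_center [([320, 200, 367, 262], 0.75), ([225, 205, 265, 248], 0.4)]
{'time': 1.1, 'qpos': array([-1.21699845e+00,  3.19556841e-01,  1.56450682e+00,  2.27945991e-05,
        1.25740738e+00, -2.00329702e-02]), 'dq': array([ 0.0001508 ,  0.00187588, -0.00034095, -0.00062544,  0.00043605,
       -0.00086275]), 'joint_torque': array([ 3.46784218e-04, -4.15418780e+01, -2.34425676e+01, -1.98564599e-04,
        2.21498503e-04,  3.86095593e-06]), 'position': array([ 0.20997409, -0.53529968,  0.2010601 ]), 'tcp_rot': array([9.82582763e-01, 1.85825482e-01, 2.07921965e-05, 5.81602677e-05]), 'force': array([-0.52664879,  0.82928593, -0.39553041]), 'torque': array([-0.00011619,  0.00019907, -0.01772508]), 'grasp_force': 0.0, 'grip_width': 0.08547951463979156}
```

View pics/a.png

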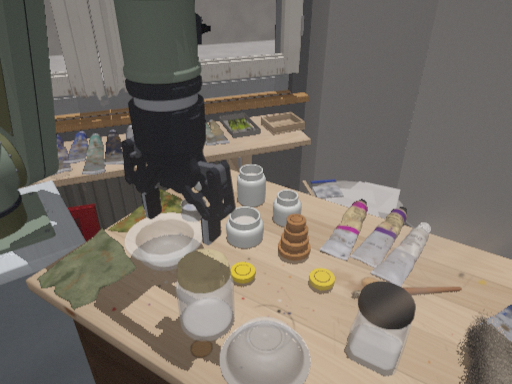

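View pics/b.png

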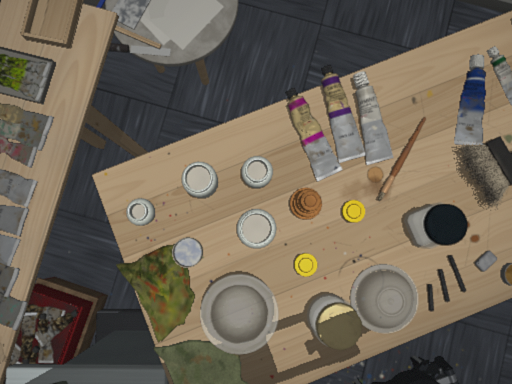

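The scene picture shows the stack at (295,240), with jar xl at (245,228), l at (251,185) and m at (287,208). In the top picture the stack is at (306,203), and the jars are at xl (256,228), l (199,179), m (257,171) and s (140,211). The tin is at (187,251), and the yellow look-alikes are at (353,211) and (305,264). I'll refine these by fitting projected circles.

```bash
cat >> h.py <<'E'
from scipy.ndimage import map_coordinates as mc
from scipy.optimize import minimize
T=np.linspace(0,2*np.pi,90,endpoint=False)
def ring(c,x,y,z,r):
    V=np.array(c["view"]); P=np.c_[x+r*np.cos(T),y+r*np.sin(T),0*T+z]@V[:3,:3].T+V[:3,3]
    return np.c_[c["fx"]*P[:,0]/P[:,2]+c["cx"],c["fy"]*P[:,1]/P[:,2]+c["cy"]]
def fit(im,c,xy,rings,span=.02,dr=.002):
    """rings: (z,r,sign): sign +1 bright inside, 0 any"""
    g=cv2.GaussianBlur(cv2.cvtColor(im,cv2.COLOR_RGB2GRAY),(0,0),.7).astype(float)
    S=lambda p:mc(g,[p[:,1],p[:,0]],order=1,mode='nearest')
    def sc(q):
        s=0
        for z,r,k in rings:
            d=S(ring(c,*q,z,r-dr))-S(ring(c,*q,z,r+dr)); s+=np.mean(np.clip(d*k,-5,40) if k else np.minimum(abs(d),40))
        return -s
    G=np.arange(-span,span+1e-6,.0015)
    b=min(((sc((xy[0]+i,xy[1]+j)),xy[0]+i,xy[1]+j) for i in G for j in G))
    m=minimize(sc,b[1:],method='Nelder-Mead',options=dict(initial_simplex=[b[1:],(b[1]+.001,b[2]),(b[1],b[2]+.001)],xatol=1e-4))
    return m.x,-m.fun
J=dict(xl=(.060,.029,.0325),l=(.086,.0245,.028),m=(.068,.02,.0235),s=(.052,.0155,.019))
E
python3 - <<'E'
from h import *
im=cv2.imread('pics/b.png')[...,::-1].copy(); c=arm.calibration("top")
g={'xl':(256,228),'l':(199,179),'m':(257,171),'s':(140,211)}
big=cv2.resize(im,None,fx=4,fy=4,interpolation=cv2.INTER_CUBIC)
def draw(x,z,r,col):
    p=(ring(c,*x,z,r)*4+1.5); cv2.polylines(big,[np.round(p).astype(int).reshape(-1,1,2)],True,col,1)
for k,(z,ri,ro) in J.items():
    p0=back(c,g[k],z)[:2]; x,s=fit(im,c,p0,[(z,ri,-1),(z,ro,1)]); x2,s2=fit(im,c,p0,[(z,ri,0),(z,ro,0)])
    print(k,p0.round(4),x.round(4),round(s,1),x2.round(4),round(s2,1)); draw(x2,z,ri,(255,0,0)); draw(x2,z,ro,(0,0,255))
p0=back(c,(306,200),.05)[:2]; print(p0)
for k,z,r in (('s',.088,.019),('m',.066,.0235),('l',.044,.028),('xl',.022,.033)):
    x,s=fit(im,c,p0,[(z,r,0)],.012); print('lid',k,x.round(4),round(s,1)); draw(x,z,r,(0,255,0))
for n,u,z in (('tin',(187,251),.033),('y1',(353,211),.02),('y2',(305,264),.02)): print(n,back(c,u,z).round(3))
cv2.imwrite('pics/c.png',big[4*145:4*275,4*120:4*320][:, :, ::-1])
E
```

```text
xl [ 0.4297 -0.3373] [ 0.4298 -0.3392] 44.2 [ 0.4279 -0.334 ] 56.5
l [ 0.521  -0.2278] [ 0.5259 -0.2242] 43.3 [ 0.5181 -0.2318] 52.8
m [ 0.5401 -0.3381] [ 0.5447 -0.339 ] 44.3 [ 0.538  -0.3314] 51.1
s [ 0.4608 -0.1097] [ 0.4619 -0.1021] 45.9 [ 0.4555 -0.1076] 49.7
[ 0.48598993 -0.43556943]
lid s [ 0.4828 -0.4409] 21.8
lid m [ 0.4857 -0.4346] 19.3
lid l [ 0.4835 -0.4389] 23.7
lid xl [ 0.4815 -0.4363] 29.9
tin [ 0.383 -0.201  0.033]
y1 [ 0.467 -0.535  0.02 ]
y2 [ 0.359 -0.437  0.02 ]
```

View pics/c.png

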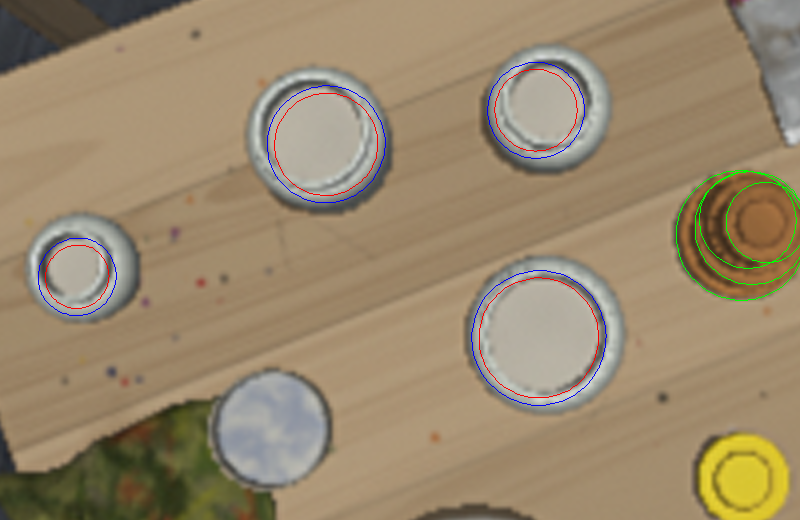

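The crop shows the belly edges and the mouth ellipses: l mouth near (318,138), xl near (543,335), m near (545,107) and s near (77,270) in crop pixels. The fits locked onto the wrong edges, so I'll refine from the wrist camera.

>>> {"fn": "drive_tool", "kwargs": {
  "moves": [
    [[-1, 0, 0, -5, 0], [-1, 5, -2, -10, 0], [-1, 11, -4, -12, 0], [-1, 17, -6, -12, 0], [-1, 23, -8, -12, 0], [-1, 29, -11, -12, 0], [-1, 32, -12, -12, 0], [-1, 32, -12, -12, 0], [-1, 32, -12, -12, 0]]
  ]
}}

```text
time: 2.22
position: [0.4637, -0.307, 0.321]
tcp_rot: [0.983, 0.186, -0.0, 0.0]
force: [0.2, 0.7, 0.2]
grip_width: 0.0853
grasp_force: 0.0
```

Run:
```python
from h import *
c=arm.calibration("wrist"); im=snap("wrist","d.png"); V=np.array(c["view"]); print(c["fx"],(-V[:3,:3].T@V[:3,3]).round(3),V[:3,:3].round(2).tolist())
print(arm.read_state()["position"])
for q in ["jar_xl_mouth","jar_l_mouth","jar_m_mouth","jar_s_mouth","lid_s_center","lid_xl_center"]:
    print(q,[(np.round(d["box"]).tolist(),round(d["p"],2)) for d in arm.spot_in("wrist",q)[:3]])
ct=arm.calibration("top"); Vt=np.array(ct["view"]); print(Vt[:3,:3].round(3).tolist())
```

```text
306.22261373597235 [ 0.534 -0.279  0.494] [[0.36, -0.93, -0.0], [-0.89, -0.35, 0.3], [-0.28, -0.11, -0.96]]
[ 0.46336077 -0.30743972  0.32099832]
jar_xl_mouth [([242.0, 144.0, 294.0, 196.0], 0.65)]
jar_l_mouth [([192.0, 57.0, 244.0, 108.0], 0.6)]
jar_m_mouth [([274.0, 75.0, 318.0, 123.0], 0.63)]
jar_s_mouth [([104.0, 73.0, 151.0, 112.0], 0.58)]
lid_s_center [([338.0, 159.0, 366.0, 190.0], 0.84)]
lid_xl_center [([316.0, 143.0, 357.0, 183.0], 0.64)]
[[0.01, -1.0, 0.007], [-0.995, -0.011, -0.101], [0.101, -0.006, -0.995]]
```

View pics/d.png

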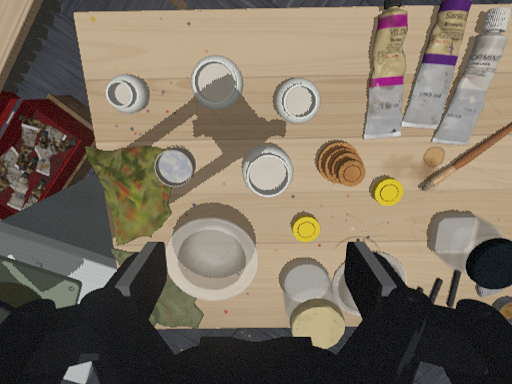

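The wrist picture shows jar s at (127,93), l at (217,82), m at (297,100), xl at (268,170), and the stack with its top lid at (350,174). I'll overlay the projected rim guesses enlarged.

```bash
cat > ov.py <<'E'
from h import *
def overlay(im,c,items,box,f,name):
    l,t,r,b=box; big=cv2.resize(im[t:b,l:r][...,::-1],None,fx=f,fy=f,interpolation=cv2.INTER_CUBIC)
    for x,y,z,rad,col in items:
        p=(ring(c,x,y,z,rad)-[l,t]+.5)*f-.5; cv2.polylines(big,[np.round(p).astype(int).reshape(-1,1,2)],True,col,1)
    cv2.imwrite('pics/'+name,big)
E
python3 - <<'E'
from ov import *
im=cv2.imread('pics/d.png')[...,::-1]; cw=arm.calibration("wrist"); ct=arm.calibration("top"); it=cv2.imread('pics/b.png')[...,::-1]
g={'xl':(.4297,-.3373),'l':(.521,-.2278),'m':(.5401,-.3381),'s':(.4608,-.1097)}
items=[]
for k,(z,ri,ro) in J.items():
    # joint fit of both views, rim inner edge + outer edge any sign
    x=g[k]; items+=[(*x,z,ri,(0,0,255)),(*x,0.001,{'xl':.04,'l':.035,'m':.032,'s':.028}[k]*.85,(255,0,0))]
for k,z,r in (('s',.088,.019),('m',.066,.0235),('l',.044,.028),('xl',.022,.033)): items.append((.484,-.437,z,r,(0,255,0)))
overlay(im,cw,items,(95,45,380,215),2.8,'e.png')
E
```

```text
(no output)
```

View pics/e.png

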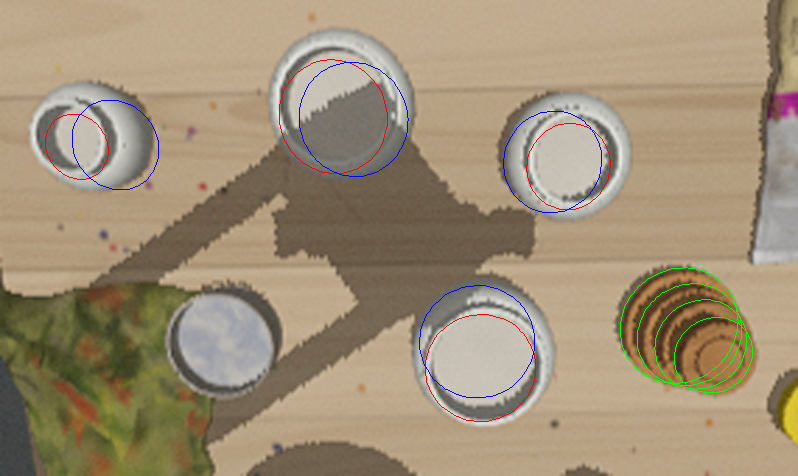

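>>> {"fn": "drive_tool", "kwargs": {
  "moves": [
    [[-1, -1, 4, 5, 0], [-1, -2, 9, 10, 0], [-1, -2.8, 12.9, 15, 0], [-1, -2.8, 12.9, 17, 0], [-1, -2.8, 12.9, 17, 0], [-1, -2.8, 12.9, 17, 0]]
  ]
}}

```text
time: 3.32
position: [0.4856, -0.4374, 0.1527]
tcp_rot: [0.983, 0.186, 0.001, 0.001]
force: [0.4, 0.4, 0.2]
grip_width: 0.0856
grasp_force: 0.0
```

Run:
```python
from ov import *
c=arm.calibration("wrist"); im=snap("wrist","f0.png"); print(arm.read_state()["position"],arm.read_state()["qpos"].round(3))
items=[]
for k,z,r in (('s',.088,.019),('m',.066,.0235),('l',.044,.028),('xl',.022,.033)):
    x,s=fit(im,c,(.484,-.437),[(z,r,1)],.012,.0015); print(k,x.round(4),round(s,1)); items.append((*x,z,r,(0,255,0)))
overlay(im,c,items,(100,0,500,300),2,'f.png')
```

```text
[ 0.48586681 -0.43738953  0.15329619] [-0.751  0.472  1.447  0.     1.22   0.446]
s [ 0.4736 -0.4394] 3.0
m [ 0.4724 -0.4434] 2.6
l [ 0.492  -0.4255] 1.0
xl [ 0.4839 -0.4247] 1.1
```

View pics/f.png

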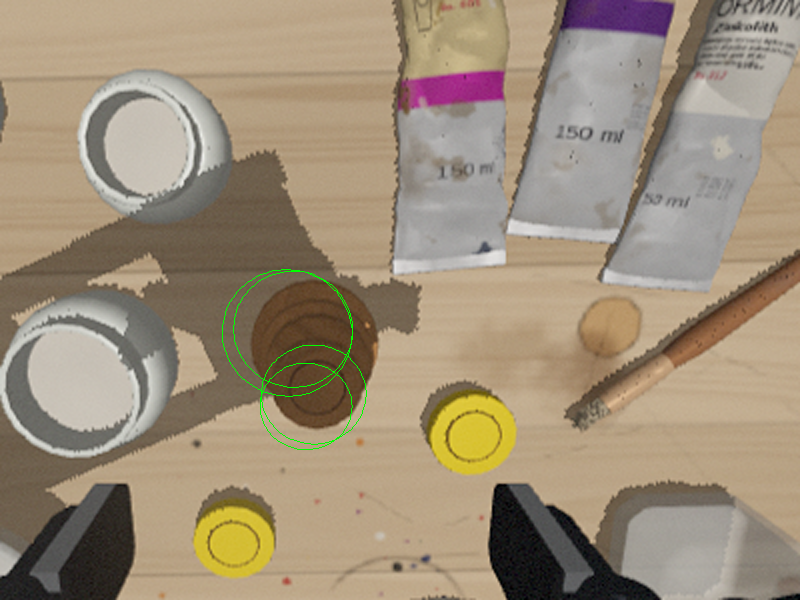

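The top lid is at crop (318,383), i.e. pixel (259,191.6). The m mouth is at about crop (141,145) and xl at about (73,388). I'll back-project these.

Run:
```python
from ov import *
c=arm.calibration("wrist"); im=cv2.imread('pics/f0.png')[...,::-1]; V=np.array(c["view"])
P=lambda u,v:(100+u/2,v/2)
items=[]
for k,uv,z,r in (('s',(318,383),.088,.019),('xl',(314.5,341),.016,.033)):
    x=back(c,P(*uv),z); print('lid',k,x.round(4)); items.append((*x[:2],z,r,(0,255,0)))
x0=back(c,P(318,383),.088)[:2]
for k,z,r in (('m',.066,.0235),('l',.044,.028),('xl',.022,.033)): items.append((*x0,z,r,(255,255,0)))
for k,uv in (('m',(141,145)),('xl',(73,388))):
    z,ri,ro=J[k]; x=back(c,P(*uv),z)[:2]; x2,s=fit(im,c,x,[(z,ri,0),(z,ro,1)],.006,.0015); print(k,x.round(4),x2.round(4),s); items+=[(*x2,z,ri,(0,0,255)),(*x2,z,ro,(255,0,0))]
overlay(im,c,items,(100,0,300,240),2.5,'g.png')
```

```text
lid s [ 0.4851 -0.4408  0.088 ]
lid xl [ 0.4846 -0.4401  0.016 ]
m [ 0.5458 -0.3417] [ 0.5452 -0.3396] 62.87324641997827
xl [ 0.4337 -0.3408] [ 0.4309 -0.3394] 66.61152381871656
```

View pics/g.png

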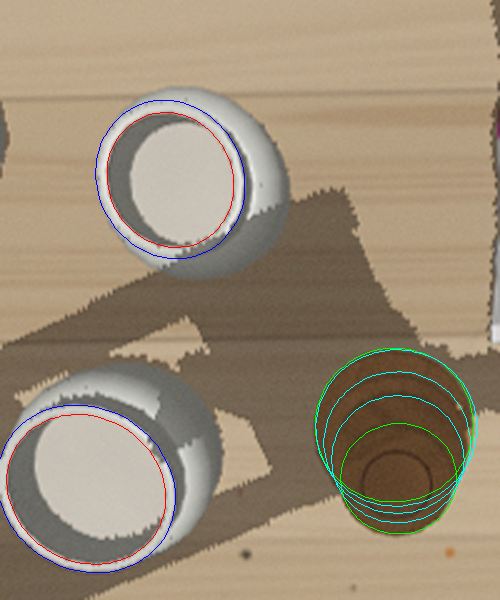

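The overlaid rims and lids now match: stack (0.485,-0.4405), jar m (0.545,-0.340), jar xl (0.431,-0.339). Next I grip the smallest lid.

>>> {"fn": "drive_tool", "kwargs": {
  "force": 25,
  "moves": [
    [[-1, -0.2, 0.26, 4, 0], [-1, -0.2, 0.26, 8.1, 0], [-1, -0.2, 0.26, 8.1, 0], [-1, -0.2, 0.26, 8.1, 0], [1, -0.2, 0.26, 8.1, 0], [1, -0.2, 0.26, 8.1, 0], [1, -0.2, 0.26, 8.1, 0], [1, -0.2, 0.26, 8.1, 0], [1, -0.2, 0.26, 8.1, 0], [1, -0.2, 0.26, 8.1, 0]]
  ]
}}

```text
time: 4.62
position: [0.4841, -0.4402, 0.0699]
tcp_rot: [0.983, 0.186, -0.0, -0.0]
force: [-0.3, 0.1, 0.4]
grip_width: 0.0002
grasp_force: 0.0
```

Run:
```python
from h import *
s=arm.read_state(); print(s["position"],s["grip_width"],s["grasp_force"],arm.hold_point_z)
snap("wrist","h.png")
```

```text
[ 0.48413869 -0.44020269  0.06994461] 0.00018505246788609088 0.0 0.0187
```

View pics/h.png

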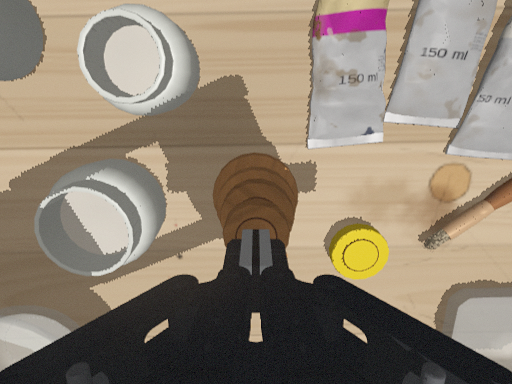

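The picture shows the fingers fully shut at (256,240), apparently over the top lid, and the stack still standing. I'll compare it with the expected projections.

Run:
```python
from ov import *
c=arm.calibration("wrist"); im=cv2.imread('pics/h.png')[...,::-1]; p=arm.read_state()["position"]
print([(dz,proj(c,p+[0,0,dz]).round(1)) for dz in (0,.005,.01,.02)])
items=[(.485,-.4405,z,r,(0,255,0)) for z,r in ((.088,.019),(.066,.0235),(.044,.028),(.022,.033))]
overlay(im,c,items,(190,130,330,290),4,'i.png')
for q in ["lid_s_center","lid_m_center"]:
    print(q,[(np.round(d["box"]).tolist(),round(d["p"],2)) for d in arm.spot_in("scene" if 0 else "wrist",q)[:3]])
```

```text
[(0, array([255.8, 221.3])), (0.005, array([255.8, 224.6])), (0.01, array([255.8, 228.2])), (0.02, array([255.9, 235.9]))]
lid_s_center [([225.0, 200.0, 289.0, 246.0], 0.6)]
lid_m_center [([330.0, 228.0, 391.0, 281.0], 0.88)]
```

View pics/i.png

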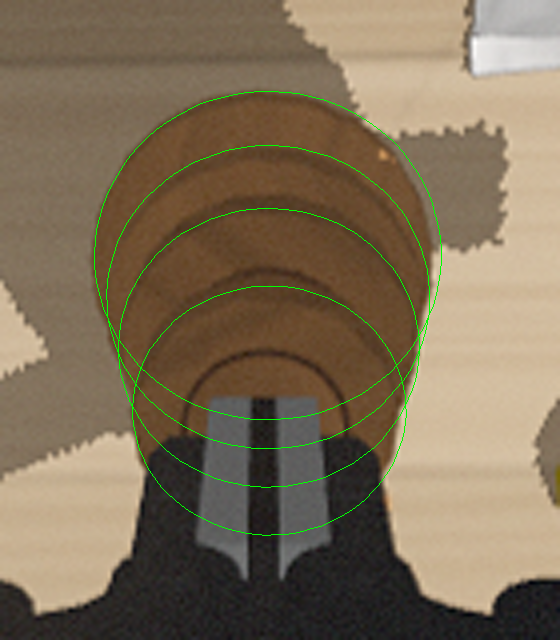

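Run:
```python
from ov import *
c=arm.calibration("scene"); im=snap("scene","j0.png"); p=arm.read_state()["position"]
u=proj(c,p); print(u, proj(c,[.485,-.4405,.088]))
l,t=int(u[0])-60,int(u[1])-60
items=[(.485,-.4405,z,r,(0,255,0)) for z,r in ((.088,.019),(.066,.0235))]+[(p[0],p[1],p[2],.001,(0,0,255))]
overlay(im,c,items,(l,t,l+120,t+90),5,'j.png')
```

```text
[295.56364162 225.54095888] [296.50724086 217.93894035]
```

View pics/j.png

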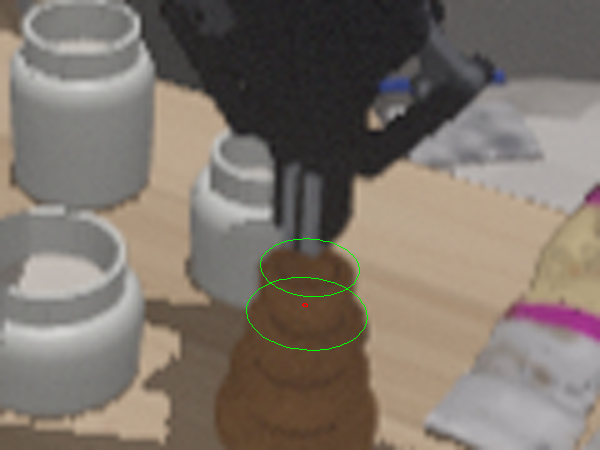

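The scene view shows the shut fingertips just above the top lid, higher than the reported TCP suggests. I'll feel down gently to calibrate the tip.

>>> {"fn": "drive_tool", "kwargs": {
  "moves": [
    [[1, 0, 0, 0.2, 0], [1, 0, 0, 0.2, 0], [1, 0, 0, 0.2, 0]]
  ]
}}

```text
time: 5.2
position: [0.4842, -0.4402, 0.068]
tcp_rot: [0.983, 0.186, -0.0, -0.0]
force: [-0.5, -0.1, -0.4]
grip_width: -0.0002
grasp_force: 0.0
```

>>> {"fn": "drive_tool", "kwargs": {
  "moves": [
    [[1, 0, 0, 0.2, 0], [1, 0, 0, 0.2, 0], [1, 0, 0, 0.2, 0]]
  ]
}}

```text
time: 5.58
position: [0.4842, -0.4402, 0.066]
tcp_rot: [0.983, 0.186, 0.0, 0.0]
force: [-0.0, -0.2, 0.2]
grip_width: 0.0
grasp_force: 0.0
```

>>> {"fn": "drive_tool", "kwargs": {
  "moves": [
    [[1, 0, 0, 0.2, 0], [1, 0, 0, 0.2, 0], [1, 0, 0, 0.2, 0]]
  ]
}}

```text
time: 5.95
position: [0.4842, -0.4402, 0.064]
tcp_rot: [0.983, 0.186, -0.0, 0.0]
force: [-0.5, -0.5, -0.3]
grip_width: 0.0
grasp_force: 0.0
```

>>> {"fn": "drive_tool", "kwargs": {
  "moves": [
    [[1, 0, 0, 0.2, 0], [1, 0, 0, 0.2, 0], [1, 0, 0, 0.2, 0]]
  ]
}}

```text
time: 6.32
position: [0.4842, -0.4402, 0.062]
tcp_rot: [0.983, 0.186, -0.0, 0.0]
force: [-0.0, 0.5, 0.2]
grip_width: 0.0001
grasp_force: 0.0
```

Run:
```python
from ov import *
c=arm.calibration("scene"); im=snap("scene","k0.png"); c2=arm.calibration("wrist"); im2=snap("wrist","k1.png"); p=arm.read_state()["position"]
print(p)
overlay(im,c,[(p[0],p[1],p[2],.001,(0,0,255))],(250,165,340,255),4,'ka.png')
overlay(im2,c2,[(.485,-.4405,z,r,(0,255,0)) for z,r in ((.088,.019),(.066,.0235))],(190,130,330,270),2.57,'kb.png')
a,b=cv2.imread('pics/ka.png'),cv2.imread('pics/kb.png'); cv2.imwrite('pics/k.png',np.hstack([a,cv2.resize(b,(360,360))]))
```

```text
[ 0.48420555 -0.44024253  0.06204831]
```

View pics/k.png

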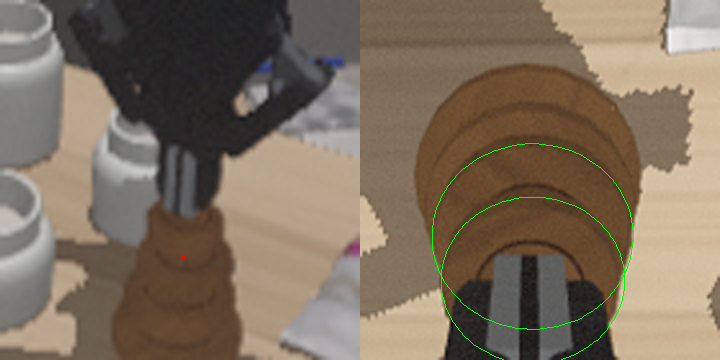

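The shut tips sit just above the lid at (180,215), about 25 mm above the reported TCP dot at (183,257). I'll continue down to contact.

>>> {"fn": "drive_tool", "kwargs": {
  "moves": [
    [[1, 0, 0, 0.1, 0], [1, 0, 0, 0.2, 0], [1, 0, 0, 0.2, 0], [1, 0, 0, 0.2, 0]]
  ]
}}

```text
time: 6.92
position: [0.4842, -0.4402, 0.06]
tcp_rot: [0.983, 0.186, 0.0, 0.0]
force: [-0.4, -0.4, -0.6]
grip_width: -0.0004
grasp_force: 0.0
```

>>> {"fn": "drive_tool", "kwargs": {
  "moves": [
    [[1, 0, 0, 0.1, 0], [1, 0, 0, 0.2, 0], [1, 0, 0, 0.2, 0], [1, 0, 0, 0.2, 0]]
  ]
}}

```text
time: 7.42
position: [0.4842, -0.4403, 0.058]
tcp_rot: [0.983, 0.186, 0.0, 0.0]
force: [-0.4, 1.1, 0.1]
grip_width: -0.0003
grasp_force: 0.0
```

>>> {"fn": "drive_tool", "kwargs": {
  "moves": [
    [[1, 0, 0, 0.1, 0], [1, 0, 0, 0.2, 0], [1, 0, 0, 0.2, 0], [1, 0, 0, 0.2, 0]]
  ]
}}

```text
time: 7.92
position: [0.4847, -0.4406, 0.0578]
tcp_rot: [0.983, 0.186, 0.001, 0.001]
force: [-0.8, 0.8, 7.4]
grip_width: -0.0003
grasp_force: 3.7
```

>>> {"fn": "drive_tool", "kwargs": {
  "force": 25,
  "moves": [
    [[1, 0, 0, -2, 0], [-1, 0.2, 0, -3, 0], [-1, 0.2, 0, -3, 0], [-1, 0.2, 0, -3, 0], [-1, 0.2, 0, -1, 0], [-1, 0.2, 0, 1.4, 0], [-1, 0.2, 0, 1.4, 0], [1, 0.2, 0, 1.4, 0], [1, 0.2, 0, 1.4, 0], [1, 0.2, 0, 1.4, 0], [1, 0.2, 0, 1.4, 0], [1, 0.2, 0, 1.4, 0]]
  ]
}}

```text
time: 9.43
position: [0.4865, -0.44, 0.0432]
tcp_rot: [0.983, 0.186, 0.001, 0.001]
force: [0.1, -0.1, 6.4]
grip_width: 0.0361
grasp_force: 25.2
```

>>> {"fn": "drive_tool", "kwargs": {
  "moves": [
    [[1, 0, 0, -3, 0], [1, 0, 0, -8, 0], [1, 1, -4, -10.8, 0], [1, 2, -8, -10.8, 0], [1, 4, -13, -10.8, 0], [1, 6, -18, -10.8, 0], [1, 7.5, -23, -10.8, 0], [1, 9, -28, -10.8, 0], [1, 10, -32.4, -10.8, 0], [1, 10, -32.4, -10.8, 0], [1, 10, -32.4, -10.8, 0]]
  ]
}}

```text
time: 10.8
position: [0.461, -0.1016, 0.15]
tcp_rot: [0.983, 0.186, 0.0, 0.0]
force: [1.8, 0.2, -0.8]
grip_width: 0.0365
grasp_force: 25.2
```

```bash
cat > look.py <<'E'
from ov import *
import sys
def look(k,xy,name,shadow=False):
    """fit jar k mouth from wrist; return xy; save overlay"""
    st=arm.read_state(); c=arm.calibration("wrist"); im=snap("wrist",name+"0.png"); z,ri,ro=J[k]
    x,s=fit(im,c,xy,[(z,ri,0),(z,ro,1)],.012,.0015); x2,s2=fit(im,c,xy,[(z,ri,0),(z,ro,0)],.012,.0015)
    print(k,x.round(4),round(s,1),x2.round(4),round(s2,1),st["position"].round(4),round(st["grip_width"],4))
    q=st["tcp_rot"]; a=2*np.arctan2(q[1],q[0]); X=np.array([np.cos(a),np.sin(a)]); Y=np.array([np.sin(a),-np.cos(a)])
    d=x-st["position"][:2]; print("tool shift cm",100*d@X,100*d@Y)
    return im,c,x
E
python3 - <<'E'
from look import *
im,c,x=look('s',(.4619,-.1021),'s')
z,ri,ro=J['s']; overlay(im,c,[(*x,z,ri,(0,0,255)),(*x,z,ro,(255,0,0))],(130,60,390,310),2.3,'l.png')
E
```

```text
s [ 0.4625 -0.1042] 20.7 [ 0.4626 -0.1041] 32.9 [ 0.461  -0.1016  0.15  ] 0.0365
tool shift cm 0.052453566799022994 0.29097788818464065
```

View pics/l.png

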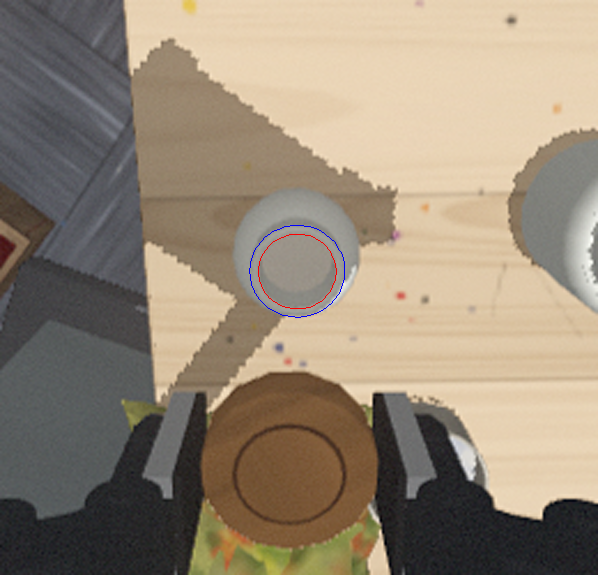

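The picture shows the small lid held flat, top centre at crop (290,460), and jar s's mouth centred at (297,271) with the overlay fitting. I'll compute the lid position from its apparent size.

```bash
cat >> look.py <<'E'
def held(c,uv,wpx,diam):
    V=np.array(c["view"]); d=c["fx"]*diam/wpx; p=np.array([(uv[0]-c["cx"])/c["fx"]*d,(uv[1]-c["cy"])/c["fy"]*d,d]); return V[:3,:3].T@(p-V[:3,3])
def fitheld(im,c,z0,r,xy):
    # z and xy search of lid top in hand by edge strength
    return max(((lambda f:(f[1],z,f[0].round(4)))(fit(im,c,xy,[(z,r,0)],.006,.001)) for z in np.arange(z0-.008,z0+.0081,.002)),key=lambda t:t[0])
E
python3 - <<'E'
from look import *
c=arm.calibration("wrist"); p=arm.read_state()["position"]; h=held(c,(130+290.5/2.3,60+460/2.3),176/2.3,.038); print(h.round(4),h-p)
im=cv2.imread('pics/s0.png')[...,::-1]
print(fitheld(im,c,h[2],.019,h[:2]))
E
```

```text
[ 0.4575 -0.1037  0.1887] [-0.0036475  -0.00163857  0.03872492]
(np.float64(29.004065554395147), np.float64(0.19670870329713702), array([ 0.4612, -0.1017]))
```

>>> {"fn": "drive_tool", "kwargs": {
  "moves": [
    [[1, 0.05, 0.29, 4, 0], [1, 0.05, 0.29, 8, 0], [1, 0.05, 0.29, 10.5, 0], [1, 0.05, 0.29, 11.5, 0], [1, 0.05, 0.29, 11.9, 0], [1, 0.05, 0.29, 12.2, 0], [1, 0.05, 0.29, 12.5, 0], [1, 0.05, 0.29, 12.7, 0], [1, 0.05, 0.29, 12.7, 0]]
  ]
}}

```text
time: 11.98
position: [0.4624, -0.1038, 0.0231]
tcp_rot: [0.983, 0.186, 0.0, 0.0]
force: [-0.2, -0.9, 0.2]
grip_width: 0.0364
grasp_force: 25.2
```

>>> {"fn": "drive_tool", "kwargs": {
  "moves": [
    [[1, 0, 0, 0.1, 0], [1, 0, 0, 0.2, 0], [1, 0, 0, 0.3, 0], [1, 0, 0, 0.3, 0]]
  ]
}}

```text
time: 12.48
position: [0.4631, -0.104, 0.0203]
tcp_rot: [0.983, 0.186, 0.001, 0.0]
force: [0.5, -0.0, 2.0]
grip_width: 0.0364
grasp_force: 26.5
```

>>> {"fn": "drive_tool", "kwargs": {
  "moves": [
    [[-1, 0, 0, 0, 0], [-1, 0, 0, 0, 0], [-1, 0, 0, 0, 0], [-1, 0, 0, -3, 0], [-1, 0, 0, -8, 0], [-1, 0, 0, -12, 0], [-1, 0, 0, -12, 0], [-1, 0, 0, -12, 0]]
  ]
}}

```text
time: 13.48
position: [0.4615, -0.1037, 0.1393]
tcp_rot: [0.983, 0.186, -0.001, -0.0]
force: [-0.5, 0.0, -0.2]
grip_width: 0.0853
grasp_force: 0.0
```

Run:
```python
from look import *
c=arm.calibration("wrist"); im=snap("wrist","s1.png"); print(arm.read_state()["position"].round(4))
for z in (.058,.061,.064,.067,.07):
    x,s=fit(im,c,(.4625,-.104),[(z,.019,0)],.008,.001); print(z,x.round(4),round(s,1))
cs=arm.calibration("scene"); im2=snap("scene","s2.png")
for z in (.061,.064,.067,.070):
    x,s=fit(im2,cs,(.4625,-.104),[(z,.019,0)],.008,.0015); print('sc',z,x.round(4),round(s,1))
print([(np.round(d["box"]).tolist(),round(d["p"],2)) for d in arm.spot_in("wrist","lid_s_center")[:2]])
a=cv2.resize(im[40:290,130:380],(400,400)); u=proj(cs,[.4625,-.104,.05]).astype(int); b=cv2.resize(im2[u[1]-35:u[1]+35,u[0]-35:u[0]+35],(400,400),interpolation=cv2.INTER_CUBIC)
cv2.imwrite('pics/n.png',np.hstack([a,b])[...,::-1])
```

```text
[ 0.4612 -0.1036  0.1388]
0.058 [ 0.4602 -0.1045] 35.3
0.061 [ 0.4609 -0.1041] 36.4
0.064 [ 0.4616 -0.104 ] 36.8
0.067 [ 0.4623 -0.104 ] 36.8
0.07 [ 0.463  -0.1039] 36.2
sc 0.061 [ 0.4624 -0.1035] 10.4
sc 0.064 [ 0.4598 -0.1085] 10.4
sc 0.067 [ 0.4571 -0.1135] 10.5
sc 0.07 [ 0.4539 -0.1199] 10.5
[([236.0, 164.0, 279.0, 207.0], 0.59)]
```

View pics/n.png

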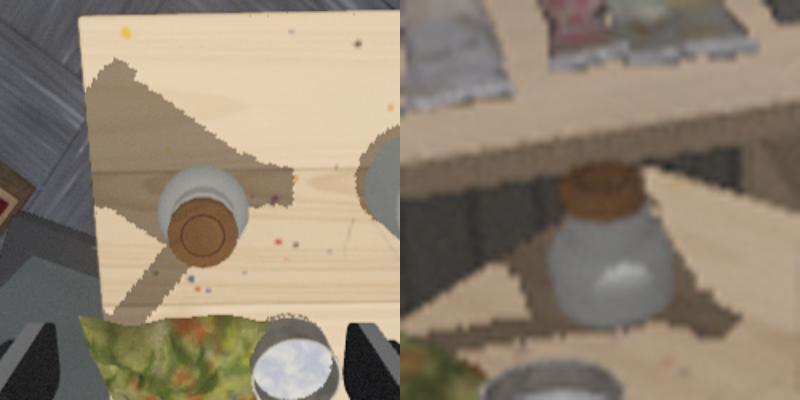

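The picture shows lid s sitting flat on jar s in both views. Next is lid m.

>>> {"fn": "drive_tool", "kwargs": {
  "moves": [
    [[-1, -1, 4, 0, 0], [-1, -3, 10, 0, 0], [-1, -5, 16, 0, 0], [-1, -7, 22, 0, 0], [-1, -9, 28, 0, 0], [-1, -10, 32.3, 0, 0], [-1, -10, 32.3, 0, 0], [-1, -10, 32.3, 0, 0]]
  ]
}}

```text
time: 14.62
position: [0.4866, -0.4401, 0.1386]
tcp_rot: [0.983, 0.186, -0.001, -0.001]
force: [-0.0, 1.1, 0.2]
grip_width: 0.0857
grasp_force: 0.0
```

```bash
cat >> look.py <<'E'
L=dict(s=(.088,.019),m=(.066,.0235),l=(.044,.028),xl=(.022,.033))
def stack(ks,name):
    st=arm.read_state(); c=arm.calibration("wrist"); im=snap("wrist",name+".png")
    q=st["tcp_rot"]; a=2*np.arctan2(q[1],q[0]); X=np.array([np.cos(a),np.sin(a)]); Y=np.array([np.sin(a),-np.cos(a)])
    print(st["position"].round(4))
    for kk in [ks]+[[k] for k in ks]:
        x,s=fit(im,c,(.485,-.4405),[(*L[k],0) for k in kk],.008,.001); d=x-st["position"][:2]; print(kk,x.round(4),round(s,1),"shift cm",(100*d@X).round(2),(100*d@Y).round(2))
    return im,c
E
python3 -c "
from look import *
stack(['m','l','xl'],'st1')"
```

```text
[ 0.4866 -0.4401  0.1386]
['m', 'l', 'xl'] [ 0.4842 -0.44  ] 51.3 shift cm -0.22 -0.09
['m'] [ 0.4861 -0.4398] 21.6 shift cm -0.04 -0.04
['l'] [ 0.4821 -0.4415] 21.1 shift cm -0.46 -0.03
['xl'] [ 0.4843 -0.4397] 19.0 shift cm -0.2 -0.12
```

>>> {"fn": "drive_tool", "kwargs": {
  "force": 25,
  "moves": [
    [[-1, -0.05, 0, 5, 0], [-1, -0.05, 0, 9, 0], [-1, -0.05, 0, 11.7, 0], [-1, -0.05, 0, 11.7, 0], [-1, -0.05, 0, 11.7, 0], [1, -0.05, 0, 11.7, 0], [1, -0.05, 0, 11.7, 0], [1, -0.05, 0, 11.7, 0], [1, -0.05, 0, 11.7, 0], [1, -0.05, 0, 11.7, 0]]
  ]
}}

```text
time: 15.92
position: [0.4873, -0.4417, 0.0243]
tcp_rot: [0.983, 0.186, 0.001, 0.001]
force: [-0.1, 0.3, 5.3]
grip_width: 0.0453
grasp_force: 25.5
```

>>> {"fn": "drive_tool", "kwargs": {
  "moves": [
    [[1, 0, 0, -3, 0], [1, 0, 0, -8, 0], [1, 2, -2, -12, 0], [1, 5, -5, -12.5, 0], [1, 9, -7.3, -12.5, 0], [1, 9, -7.3, -12.5, 0], [1, 9, -7.3, -12.5, 0], [1, 9, -7.3, -12.5, 0]]
  ]
}}

```text
time: 16.92
position: [0.5431, -0.3414, 0.1477]
tcp_rot: [0.983, 0.185, -0.0, -0.0]
force: [0.3, 0.9, 0.0]
grip_width: 0.0455
grasp_force: 25.9
```

```bash
cat >> look.py <<'E'
def place(k,xy,name):
    im,c,x=look(k,xy,name); p=arm.read_state()["position"]
    for z in np.arange(p[2]+.034,p[2]+.056,.004):
        y,s=fit(im,c,p[:2],[(z,L[k][1],0)],.008,.001); print("held",z.round(4),y.round(4),round(s,1))
E
python3 -c "
from look import *
place('m',(.5452,-.3396),'m')"
```

```text
m [ 0.5445 -0.3397] 25.3 [ 0.5446 -0.3398] 31.8 [ 0.5431 -0.3414  0.1477] 0.0455
tool shift cm 0.19248256211040707 -0.11077401015365676
held 0.1818 [ 0.5374 -0.3432] 25.9
held 0.1858 [ 0.5397 -0.3426] 29.3
held 0.1898 [ 0.5434 -0.341 ] 34.0
held 0.1938 [ 0.5452 -0.3388] 33.1
held 0.1978 [ 0.5468 -0.3378] 31.7
held 0.2018 [ 0.5495 -0.3359] 28.8
```

>>> {"fn": "drive_tool", "kwargs": {
  "moves": [
    [[1, 0.18, -0.1, 4, 0], [1, 0.18, -0.1, 8, 0], [1, 0.18, -0.1, 9.5, 0], [1, 0.18, -0.1, 10, 0], [1, 0.18, -0.1, 10.4, 0], [1, 0.18, -0.1, 10.7, 0], [1, 0.18, -0.1, 10.9, 0], [1, 0.18, -0.1, 10.9, 0]]
  ]
}}

```text
time: 17.98
position: [0.5453, -0.3389, 0.0393]
tcp_rot: [0.983, 0.186, 0.0, 0.0]
force: [-0.1, 0.7, -0.0]
grip_width: 0.0456
grasp_force: 25.9
```

>>> {"fn": "drive_tool", "kwargs": {
  "moves": [
    [[1, 0, 0, 0.1, 0], [1, 0, 0, 0.2, 0], [1, 0, 0, 0.2, 0]]
  ]
}}

```text
time: 18.35
position: [0.5455, -0.3391, 0.0383]
tcp_rot: [0.983, 0.186, 0.0, 0.0]
force: [-1.5, 2.0, 5.9]
grip_width: 0.0453
grasp_force: 26.4
```

>>> {"fn": "drive_tool", "kwargs": {
  "moves": [
    [[-1, 0, 0, 0, 0], [-1, 0, 0, 0, 0], [-1, 0, 0, 0, 0], [-1, 0, 0, -3, 0], [-1, 0, 0, -8, 0], [-1, -4, 3, -10.5, 0], [-1, -9.2, 7.4, -10.5, 0], [-1, -9.2, 7.4, -10.5, 0], [-1, -9.2, 7.4, -10.5, 0], [-1, -9.2, 7.4, -10.5, 0]]
  ]
}}

```text
time: 19.6
position: [0.4871, -0.44, 0.1416]
tcp_rot: [0.982, 0.186, -0.0, -0.001]
force: [-0.7, -0.2, -0.6]
grip_width: 0.0852
grasp_force: 0.0
```

```bash
python3 -c "
from look import *
im,c=stack(['l','xl'],'st2')
for z in (.076,.08,.084):
    x,s=fit(im,c,(.5445,-.3397),[(z,.0235,0)],.008,.001); print(z,x.round(4),round(s,1))
"
```

```text
[ 0.4871 -0.44    0.1416]
['l', 'xl'] [ 0.484  -0.4399] 40.9 shift cm -0.29 -0.13
['l'] [ 0.4841 -0.4402] 21.3 shift cm -0.29 -0.1
['xl'] [ 0.4813 -0.4407] 21.7 shift cm -0.57 -0.15
0.076 [ 0.5438 -0.3382] 31.8
0.08 [ 0.544  -0.3405] 30.8
0.084 [ 0.544  -0.3418] 32.3
```

>>> {"fn": "drive_tool", "kwargs": {
  "force": 25,
  "moves": [
    [[-1, -0.25, -0.1, 5, 0], [-1, -0.25, -0.1, 10, 0], [-1, -0.25, -0.1, 13, 0], [-1, -0.25, -0.1, 14.3, 0], [-1, -0.25, -0.1, 14.3, 0], [-1, -0.25, -0.1, 14.3, 0], [1, -0.25, -0.1, 14.3, 0], [1, -0.25, -0.1, 14.3, 0], [1, -0.25, -0.1, 14.3, 0], [1, -0.25, -0.1, 14.3, 0], [1, -0.25, -0.1, 14.3, 0]]
  ]
}}

```text
time: 21.02
position: [0.4843, -0.4418, 0.0003]
tcp_rot: [0.983, 0.186, 0.001, 0.001]
force: [-0.7, 0.5, 5.8]
grip_width: 0.0541
grasp_force: 26.2
```

>>> {"fn": "drive_tool", "kwargs": {
  "moves": [
    [[1, 0, 0, -3, 0], [1, 0, 0, -8, 0], [1, 0, 0, -13, 0], [1, 3, -5, -17, 0], [1, 6, -10, -18, 0], [1, 9, -15, -18, 0], [1, 11.6, -18.6, -18, 0], [1, 11.6, -18.6, -18, 0], [1, 11.6, -18.6, -18, 0], [1, 11.6, -18.6, -18, 0]]
  ]
}}

```text
time: 22.28
position: [0.5236, -0.227, 0.1788]
tcp_rot: [0.983, 0.185, -0.0, 0.0]
force: [-0.1, -0.3, -0.1]
grip_width: 0.0547
grasp_force: 27.0
```

```bash
python3 -c "
from look import *
place('l',(.525,-.226),'l')"
```

```text
l [ 0.5338 -0.2301] 22.2 [ 0.5312 -0.2273] 29.7 [ 0.5236 -0.227   0.1788] 0.0547
tool shift cm 0.8359313807373552 0.6622261302331309
held 0.2128 [ 0.523  -0.2275] 20.5
held 0.2168 [ 0.5233 -0.2271] 23.0
held 0.2208 [ 0.5219 -0.2274] 28.8
held 0.2248 [ 0.5253 -0.2254] 30.7
held 0.2288 [ 0.5266 -0.2237] 27.6
held 0.2328 [ 0.5287 -0.2216] 22.8
```

>>> {"fn": "drive_tool", "kwargs": {
  "moves": [
    [[1, -3, 0, -2, 0], [1, -7, 0, -3, 0], [1, -7, 0, -3, 0], [1, -7, 0, -3, 0]]
  ]
}}

```text
time: 22.82
position: [0.4589, -0.252, 0.2089]
tcp_rot: [0.983, 0.185, 0.0, 0.0]
force: [0.5, -0.3, -0.9]
grip_width: 0.0544
grasp_force: 27.0
```

Run:
```python
from look import *
im,c,x=look('l',(.526,-.225),'l2')
z,ri,ro=J['l']
for rr in ([(z,ri,0)],[(z,ro,1)],[(z,ro,0)],[(z,ri,-1),(z,ro,1)]):
    y,s=fit(im,c,(.526,-.225),rr,.012,.0015); print(y.round(4),round(s,1))
it=cv2.imread('pics/b.png')[...,::-1]; print(fit(it,arm.calibration('top'),(.524,-.226),[(z,ri,-1),(z,ro,1)],.008,.002))
a=cv2.resize(im,None,fx=1.5,fy=1.5,interpolation=cv2.INTER_CUBIC)[...,::-1].copy()
for q,col in ((x,(0,0,255)),((.526,-.2255),(0,255,0))):
  for r in (ri,ro): cv2.polylines(a,[np.round(ring(c,*q,z,r)*1.5).astype(int).reshape(-1,1,2)],True,col,1)
cv2.imwrite('pics/o.png',a)
```

```text
l [ 0.5262 -0.2262] 59.2 [ 0.5262 -0.2262] 59.2 [ 0.4589 -0.252   0.2089] 0.0544
tool shift cm 7.213092244716461 0.055334009958979635
[ 0.5262 -0.2259] 32.9
[ 0.5264 -0.2265] 26.8
[ 0.5264 -0.2265] 26.8
[ 0.5262 -0.2261] 58.5
(array([ 0.52591796, -0.22420459]), np.float64(43.31452302055755))
```

>>> {"fn": "drive_tool", "kwargs": {
  "moves": [
    [[1, 4, 0.05, 1, 0], [1, 7.2, 0.05, 3, 0], [1, 7.2, 0.05, 6, 0], [1, 7.2, 0.05, 10, 0], [1, 7.2, 0.05, 13, 0], [1, 7.2, 0.05, 14, 0], [1, 7.2, 0.05, 14.5, 0], [1, 7.2, 0.05, 14.9, 0], [1, 7.2, 0.05, 15.2, 0], [1, 7.2, 0.05, 15.2, 0]]
  ]
}}

```text
time: 24.12
position: [0.5261, -0.2257, 0.0574]
tcp_rot: [0.983, 0.186, 0.0, 0.0]
force: [-0.3, 0.5, -0.8]
grip_width: 0.0543
grasp_force: 27.0
```

>>> {"fn": "drive_tool", "kwargs": {
  "moves": [
    [[1, 0, 0, 0.1, 0], [1, 0, 0, 0.2, 0], [1, 0, 0, 0.2, 0]]
  ]
}}

```text
time: 24.5
position: [0.5259, -0.2255, 0.055]
tcp_rot: [0.983, 0.186, -0.0, 0.0]
force: [-0.0, -0.3, -1.0]
grip_width: 0.0545
grasp_force: 27.0
```

>>> {"fn": "drive_tool", "kwargs": {
  "moves": [
    [[1, 0, 0, 0.1, 0], [1, 0, 0, 0.2, 0], [1, 0, 0, 0.2, 0]]
  ]
}}

```text
time: 24.88
position: [0.5262, -0.2256, 0.0542]
tcp_rot: [0.983, 0.186, 0.0, 0.0]
force: [-1.5, 0.0, 6.8]
grip_width: 0.0547
grasp_force: 27.7
```

>>> {"fn": "drive_tool", "kwargs": {
  "moves": [
    [[-1, 0, 0, 0, 0], [-1, 0, 0, 0, 0], [-1, 0, 0, 0, 0], [-1, 0, 0, -3, 0], [-1, 0, 0, -7, 0], [-1, -3, 5, -9, 0], [-1, -6, 10, -9, 0], [-1, -9, 15, -9, 0], [-1, -11.6, 18.5, -9, 0], [-1, -11.6, 18.5, -9, 0], [-1, -11.6, 18.5, -9, 0]]
  ]
}}

```text
time: 26.25
position: [0.4854, -0.4395, 0.1426]
tcp_rot: [0.983, 0.186, -0.0, -0.001]
force: [0.1, 0.1, -0.2]
grip_width: 0.0856
grasp_force: 0.0
```

```bash
python3 -c "
from look import *
im,c=stack(['xl'],'st3')
print(fit(im,c,(.485,-.4405),[(.022,.033,1)],.008,.001))
"
```

```text
[ 0.4854 -0.4395  0.1426]
['xl'] [ 0.4841 -0.4396] 25.9 shift cm -0.13 -0.04
['xl'] [ 0.4841 -0.4396] 25.9 shift cm -0.13 -0.04
(array([ 0.49229085, -0.44437878]), np.float64(-0.13458665626992997))
```

>>> {"fn": "drive_tool", "kwargs": {
  "force": 28,
  "moves": [
    [[-1, -0.13, 0, 5, 0], [-1, -0.13, 0, 10, 0], [-1, -0.13, 0, 14.5, 0], [-1, -0.13, 0, 16.5, 0], [-1, -0.13, 0, 16.5, 0], [-1, -0.13, 0, 16.5, 0], [1, -0.13, 0, 16.5, 0], [1, -0.13, 0, 16.5, 0], [1, -0.13, 0, 16.5, 0], [1, -0.13, 0, 16.5, 0], [1, -0.13, 0, 16.5, 0]]
  ]
}}

```text
time: 27.68
position: [0.4852, -0.4411, -0.02]
tcp_rot: [0.983, 0.186, 0.001, 0.001]
force: [0.0, 1.9, 5.5]
grip_width: 0.0638
grasp_force: 30.0
```

>>> {"fn": "drive_tool", "kwargs": {
  "moves": [
    [[1, 0, 0, -3, 0], [1, 0, 0, -8, 0], [1, 0, 0, -13, 0], [1, -3, -4, -17, 0], [1, -6, -8, -19, 0], [1, -8.3, -11.4, -19, 0], [1, -8.3, -11.4, -19, 0], [1, -8.3, -11.4, -19, 0], [1, -8.3, -11.4, -19, 0]]
  ]
}}

```text
time: 28.8
position: [0.3663, -0.3655, 0.1679]
tcp_rot: [0.983, 0.186, 0.0, 0.0]
force: [0.3, -0.5, -0.8]
grip_width: 0.0636
grasp_force: 31.3
```

```bash
python3 -c "
from look import *
place('xl',(.431,-.3394),'xl')"
```

```text
xl [ 0.4309 -0.3396] 54.4 [ 0.4309 -0.3395] 55.4 [ 0.3663 -0.3655  0.1679] 0.0636
tool shift cm 6.957908793654681 -0.05301538973589448
held 0.2017 [ 0.3649 -0.3656] 21.7
held 0.2057 [ 0.3632 -0.3666] 30.9
held 0.2097 [ 0.3663 -0.365 ] 36.3
held 0.2137 [ 0.368  -0.3633] 30.8
held 0.2177 [ 0.3703 -0.3613] 24.4
held 0.2217 [ 0.3731 -0.367 ] 22.5
```

>>> {"fn": "drive_tool", "kwargs": {
  "moves": [
    [[1, 4, -0.05, 1, 0], [1, 6.95, -0.05, 2, 0], [1, 6.95, -0.05, 5, 0], [1, 6.95, -0.05, 9, 0], [1, 6.95, -0.05, 11.5, 0], [1, 6.95, -0.05, 12.5, 0], [1, 6.95, -0.05, 13, 0], [1, 6.95, -0.05, 13.3, 0], [1, 6.95, -0.05, 13.5, 0], [1, 6.95, -0.05, 13.5, 0]]
  ]
}}

```text
time: 30.1
position: [0.4301, -0.3391, 0.0335]
tcp_rot: [0.983, 0.186, 0.0, 0.0]
force: [-0.3, 0.0, -1.1]
grip_width: 0.0641
grasp_force: 31.3
```

>>> {"fn": "drive_tool", "kwargs": {
  "moves": [
    [[1, 0, 0, 0.1, 0], [1, 0, 0, 0.2, 0], [1, 0, 0, 0.2, 0]]
  ]
}}

```text
time: 30.48
position: [0.4299, -0.3389, 0.031]
tcp_rot: [0.983, 0.186, 0.0, 0.0]
force: [-0.5, 0.0, -0.5]
grip_width: 0.0639
grasp_force: 31.3
```

>>> {"fn": "drive_tool", "kwargs": {
  "moves": [
    [[1, 0, 0, 0.1, 0], [1, 0, 0, 0.2, 0], [1, 0, 0, 0.2, 0]]
  ]
}}

```text
time: 30.85
position: [0.4301, -0.3391, 0.03]
tcp_rot: [0.983, 0.186, 0.0, 0.0]
force: [-1.6, 0.9, 5.9]
grip_width: 0.0638
grasp_force: 32.0
```

>>> {"fn": "drive_tool", "kwargs": {
  "moves": [
    [[-1, 0, 0, 0, 0], [-1, 0, 0, 0, 0], [-1, 0, 0, 0, 0], [-1, 0, 0, -3, 0], [-1, 0, 0, -8, 0], [-1, 0, 0, -14, 0], [-1, 0, -5, -20, 0], [-1, 0, -10, -24, 0], [-1, 0, -12, -24, 0], [-1, 0, -12, -24, 0], [-1, 0, -12, -24, 0]]
  ]
}}

```text
time: 32.22
position: [0.3862, -0.2276, 0.2686]
tcp_rot: [0.983, 0.186, -0.0, 0.0]
force: [-0.1, -0.5, -0.2]
grip_width: 0.0854
grasp_force: 0.0
```

Run:
```python
from look import *
print(arm.read_state()["position"].round(4))
c=arm.calibration("wrist"); im=snap("wrist","p0.png"); cs=arm.calibration("scene"); im2=snap("scene","p1.png")
g={'xl':(.4305,-.3393),'l':(.526,-.226),'m':(.545,-.3395),'s':(.462,-.104)}
tiles=[[],[]]
for k,x in g.items():
    for i,(I,C) in enumerate(((im,c),(im2,cs))):
        u=np.round(proj(C,[*x,J[k][0]])).astype(int); h=40 if i==0 else 24
        I2=cv2.copyMakeBorder(I,60,60,60,60,cv2.BORDER_CONSTANT); tiles[i].append(cv2.resize(I2[u[1]+60-h:u[1]+60+h,u[0]+60-h:u[0]+60+h],(200,200),interpolation=cv2.INTER_CUBIC))
    y,s=fit(im,c,x,[(J[k][0]+.012,L[k][1],0)],.008,.0015); print(k,y.round(4),round(s,1))
cv2.imwrite('pics/p.png',np.vstack([np.hstack(t) for t in tiles])[...,::-1])
```

```text
[ 0.3862 -0.2276  0.2686]
xl [ 0.4284 -0.3391] 30.9
l [ 0.5243 -0.2248] 34.7
m [ 0.5431 -0.3393] 33.8
s [ 0.4607 -0.1043] 33.6
```

View pics/p.png

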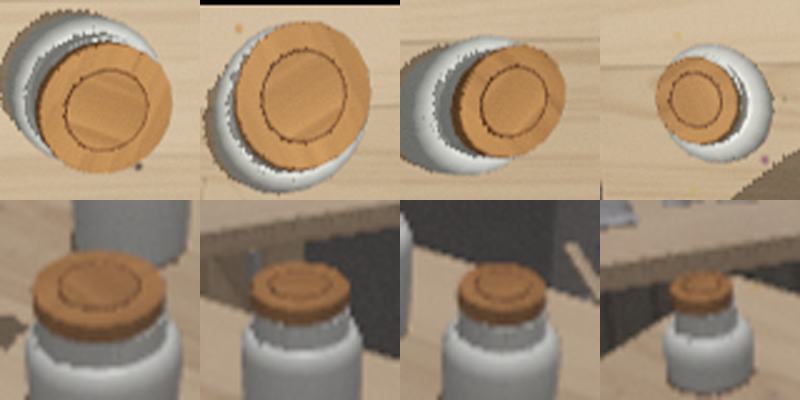

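The last picture shows all four lids flat on their rims, from above in the top row and from the side in the bottom row. Lid positions match the jar mouths within about 2 mm, so I'm handing in.

```bash
python3 -c "
from bench import arm
print(arm.hand_in())"
```

```text
the job is handed in; nothing more can be done
None
```

I closed all four jars with their matching lids, which sat flat on the rims in the last pictures, and handed the job in with about 32 s on the clock; no verdict came back.

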